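# Park the sprung probe head and load the case into the test fixture

## Task

Load the blue case into the test fixture on the bench. First push the sprung probe head back by its thumb cup and work it to its left into the hidden holding notch, so that it stays parked when you let go; then slide the case between the guide rails until it is fully home and square against both stops, with the head still parked. Leave the loose things round about where they are.

Things in the scene. Friction and masses are not known exactly. Their poses are not given: they have to be found in the camera images.
- fixture: Aluminium and dark steel test fixture fixed to the bench, 243 x 195 x 80 mm. Origin on the bench top at the centre of the nest (where the loaded case's origin belongs). Its x points from the nest to the housing, away from the robot, y to its left, z up. The nest is bare bench between two guide rails 22 mm high, inner faces at y = +/-65.5 mm, from x = -20 mm onward.
- mouth (a point): Middle of the mouth of the nest, on the bench, 68 mm before the fixture's origin. The rails flare outwards here: inner edges of the tips 86 mm either side of this point, 22 degrees to the rails. Axes as the fixture's.
- stops (a point): Midpoint between the faces of the two stops, 35.5 mm past the fixture's origin, 15 mm up. The stops are 30 mm high dark steel blocks at y = 46 to 64 mm either side. Axes as the fixture's.
- housing (a point): Centre of the top of the closed housing behind the nest, 93 x 128 mm, 80 mm above the bench. It hides the notch: a 14 mm wide mouth in the left wall of the head's slot, centred at a ram value between 0.041 and 0.057, different each time. The head's 8 mm pin enters with ram within 3 mm of that centre. The notch is 11 mm deep behind a 4 mm lip.
- cup (a point): Centre of the front face of the head's thumb plate, 63 mm up. The dark steel head is one piece, moved by joints ram and head. Plate: 8 mm thick, 68 mm wide, z 42 to 84 mm; at each end a cheek projects 26 mm to the robot, inner faces 28 mm either side of here: a U-shaped cup open to the top and front, for closed fingertips from above. Axes as the fixture's.
- nose (a point): Centre of the front face of the nose, which hangs under the cup and moves with it: 40 mm wide, z 8 to 42 mm. With the head forward it stands 24 mm inside the loaded case's place and blocks the nest.
- ram (a joint): Travel of the head along the fixture's +x in m: 0 forward, 0.062 hard stop. A spring pushes it forward with 4 N at 0, rising by 110 N/m; let go outside the notch it snaps back to 0. Parked in the notch it reads 0.030 to 0.046.
- head (a joint): Sideways shift of the head along the fixture's +y in m: 0 in the straight slot, 0.016 at the notch's bottom. A spring (1.3 N plus 90 N/m) returns it. Beside the notch a steel wall stops it at 0.001 to 0.002; at the mouth it goes all the way; 5 N sideways beyond the springs tell which. Held fully over and eased forward, it moves 8 to 14 mm forward behind the lip and stays (0.012 to 0.016).
- blue_case: Closed plain blue plastic case, 71 x 121 x 34 mm, about 0.35 kg, loose on the bench in front of the nest. Origin at the centre of its underside; y along its 121 mm length. Loaded, its y lies along the fixture's y (across the nest) and its origin over the fixture's origin.
- solder_reel: Bystander: white solder reel with red flanges, 54 mm across, 62 mm high, standing; origin at the centre of its underside.
- tape_roll: Bystander: black tape roll, 67 mm across, 19 mm high, lying flat; origin at the centre of its underside.
- cutters: Bystander: side cutters with red handles, 129 x 75 x 12 mm, lying flat; origin at the centre of the underside.
Things that resemble listed ones, but are neither listed nor needed, are in the scene too. Several things look just like the blue_case: the one meant starts farthest from the robot's base.

How it is judged:
By the outcome, as a careful person would: the job done as asked, in the order asked, and still so for the second after the job is handed in, with the robot touching nothing.
It also fails if it takes over 70 s, if anything falls off the work surface, if the arm or the gripper's body presses on something with over 40 N, if the wrist force passes 120 N, or if a joint passes its speed limit or range.

## Robot

A 7-joint arm with a two-finger parallel gripper is mounted at the origin on a cart in front of the work surface, level with it; the furniture and walls round the work are solid. World frame = base frame: x ahead of the robot, y to its left, z up, the work surface at z = 0. Lengths are in m, angles in degrees, forces in N, time in s.
With the tool pointing down it reaches from about 0.35 to 0.775 m from the base axis. Payload 3.1 kg.
Tool frame: the origin (TCP) lies on the centre line of the jaws, within the pads' length; the fingertips stand 17 mm ahead of it and the grasp point (between the pads) lies 2 mm behind it (robot.tip_reach is the distance from the TCP to the fingertips, in m); z points along the fingers, y is the direction in which the jaws open and shut (so a half turn about z gives the same grasp; the last joint's range is limited). The gripper opens to 85 mm and grips with 20 to 120 N. Pads are 22 mm wide; open, the fingers measure 114 mm over their backs; the gripper's body (76 mm by 85 mm) begins 54 mm behind the grasp point. The pads swing forward as they close: fully open they stand 13 mm farther back than shut.
Start: joints at [68.256, 17.813, 0.802, 86.603, -0.252, 75.585, -1.558], TCP at [0.182, -0.519, 0.222] pointing down, gripper open.
Joint ranges: [-154.91, 154.91], [-16.99, 109.72], [-72.82, 74.43], [7.12, 147.25], [-82.49, 262.49], [11.32, 116.49], [-174.64, 174.64]. Speed limits (degrees/s): [159.86, 159.86, 180, 180, 180, 180, 180].

## Interface

Orientations are given as [roll, pitch, yaw] about the fixed x, y, z axes, in that order (R = Rz(yaw) Ry(pitch) Rx(roll)).
In Python, from station import robot, fingers, vision, workorder, recognise gives the robot as it stands. Calls block until the motion is done:
- robot.move_to(position, orientation): joint-space move of the TCP to a pose.
- robot.line_to(position, orientation=None, velocity=0.15, f_stop=None): straight line of the TCP; orientation=None keeps the orientation; velocity is the mean speed in m/s. With f_stop (N) it stops when the force on the tool has changed by that much, and returns True; else False.
- robot.move_j(angles): joint-space move.
- fingers.gripper_to(opening, force=None): opening from 0.0 (shut) to 1.0 (fully open); force is the grip in N (None keeps the last); returns when the fingers have stopped.
- robot.pause(seconds).
- robot.inverse_kinematics(position, orientation): joint angles nearest the present ones, or None.
- vision.grab_frame(name): name is "side" or "top" or "wrist"; returns the picture (384x512x3 uint8, red, green, blue); there is no depth.
- vision.calibration(name): a dict with "mtx" (3x3 intrinsics, pixels), "extrinsics" (4x4, takes a point from world to camera coordinates); the wrist camera has in their place "T_tool_cam" (4x4, takes a point from camera to tool coordinates, whose origin is the TCP and whose axes are the flange's). Camera axes: x right, y up, looking along -z (the intrinsics and any distortion apply to the point x, -y, -z); pixel columns grow to the right and rows downward; lengths in m; the calibration is good to about 2 mm. A picture is of the moment at which its call begins: read the wrist's pose just before it. calibration takes no time and is no camera call.
A pose or a line that the arm cannot do raises robot.PlanningError and nothing moves.
- workorder.close_job(): hands the job in, once; it reports no verdict.
Trained networks look in the newest picture that a camera, given by its name, has taken for a name from the list of things; names that differ only in an ending like _2 or _b are one class to them, and where a whole thing is asked for, a point or a joint stands for the part that bears it (a point fixed in the world has none). Each returns a list of dicts, best first, with "p" (0 to 1); they miss things now and then, are a little off and sometimes report something else, mostly with a low value. They report only what shows in the picture. A call takes as long as a camera call. They do not tell look-alikes from the thing itself.
- recognise(label, camera): "rect" ([centre column, centre row, width, height] in pixels, round what is visible of it).
Readings, each from a call of its own:
- robot.current_time_s(): time.
- robot.current_joint_positions(): joint angles.
- robot.current_dq(): joint speeds.
- robot.current_joint_torque(): joint torques, N m.
- robot.current_tool_pos(): TCP position.
- robot.current_eef_rot(): TCP orientation.
- robot.current_contact_force(): force on the tool from outside, world axes, zero at the start.
- robot.current_torque(): the same for the moment, N m.
- robot.current_finger_gap(): opening from 0.0 (shut) to 1.0 (fully open).
Only numpy, scipy, OpenCV 4.12 (cv2) and the standard library are available. Lean on these libraries where they do the work, as an engineer would, in place of code of your own. Each camera call takes 0.05 s, during which the arm holds its last target. There are 200 camera calls.

## Working session

There is one attempt and no reset: what is moved stays moved. The work goes in short steps, each a Python script; the robot and the scene stay as the last script left them, time stands still between calls to the robot, and variables do not carry over. Pictures are saved under pics/ and viewed, about 8 in all and at most 12, crops included, and the job is handed in when it is done.

```bash
ls; mkdir -p pics; python3 - <<'E'
from station import robot, fingers, vision, workorder, recognise
import cv2, numpy as np
for c in ("top","side"):
    im=vision.grab_frame(c); cv2.imwrite(f"pics/{c}0.png",im[:,:,::-1])
    k=vision.calibration(c); print(c,{a:np.round(np.array(b),4).tolist() if not isinstance(b,str) else b for a,b in k.items()})
    for l in ("fixture","cup","nose","housing","blue_case","solder_reel","tape_roll","cutters"):
        print(l,[(np.round(d["rect"]).tolist(),round(d["p"],2)) for d in recognise(l,c)])
print({a:np.round(np.array(b),4).tolist() for a,b in vision.calibration("wrist").items()}, robot.current_time_s(), robot.current_eef_rot())
E
```

```text
pics
top {'mtx': [[403.8741, 0.0, 252.0138], [0.0, 403.8741, 204.0796], [0.0, 0.0, 1.0]], 'extrinsics': [[0.015, -0.9999, 0.0077, -0.1116], [0.9982, 0.0154, 0.058, -0.5895], [-0.0581, 0.0068, 0.9983, -1.3063], [0.0, 0.0, 0.0, 1.0]]}
fixture [([245.0, 184.0, 58.0, 82.0], 0.59)]
cup [([243.0, 186.0, 18.0, 25.0], 0.58)]
nose []
housing [([244.0, 183.0, 58.0, 81.0], 0.85)]
blue_case [([193.0, 256.0, 43.0, 28.0], 0.75), ([258.0, 232.0, 41.0, 33.0], 0.7)]
solder_reel [([346.0, 188.0, 23.0, 23.0], 0.61)]
tape_roll [([172.0, 210.0, 14.0, 23.0], 0.85)]
cutters [([138.0, 232.0, 35.0, 35.0], 0.68)]
side {'mtx': [[360.9886, 0.0, 253.0275], [0.0, 360.9886, 193.4315], [0.0, 0.0, 1.0]], 'extrinsics': [[0.9924, -0.1234, -0.0029, -0.5858], [0.0709, 0.5508, 0.8316, -0.0665], [-0.101, -0.8255, 0.5553, -1.0746], [0.0, 0.0, 0.0, 1.0]]}
fixture []
cup [([278.0, 202.0, 36.0, 29.0], 0.81)]
nose [([273.0, 202.0, 33.0, 27.0], 0.72)]
housing [([282.0, 208.0, 100.0, 59.0], 0.96)]
blue_case [([199.0, 187.0, 27.0, 32.0], 0.97), ([230.0, 223.0, 31.0, 35.0], 0.94)]
solder_reel [([304.0, 293.0, 25.0, 37.0], 0.96)]
tape_roll [([242.0, 174.0, 19.0, 18.0], 0.71)]
cutters [([277.0, 200.0, 39.0, 29.0], 0.66), ([219.0, 164.0, 23.0, 14.0], 0.53)]
{'mtx': [[302.6389, 0.0, 256.2663], [0.0, 302.6389, 184.3363], [0.0, 0.0, 1.0]], 'T_tool_cam': [[0.0003, 0.9478, 0.319, 0.0816], [1.0, -0.0003, -0.0, -0.0015], [0.0001, 0.319, -0.9478, -0.1521], [0.0, 0.0, 0.0, 1.0]]} 0.9 [1.79998191e+02 1.04623670e-03 1.93591584e+01]
```

```bash
python3 - <<'E'
import cv2
a=cv2.imread("pics/top0.png")[130:310,90:390]
cv2.imwrite("pics/top0c.png",cv2.resize(a,None,fx=2.66,fy=2.66,interpolation=cv2.INTER_CUBIC))
a=cv2.imread("pics/side0.png")[140:320,160:400]
cv2.imwrite("pics/side0c.png",cv2.resize(a,None,fx=3.3,fy=3.3,interpolation=cv2.INTER_CUBIC))
E
```

```text
(no output)
```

View pics/top0c.png

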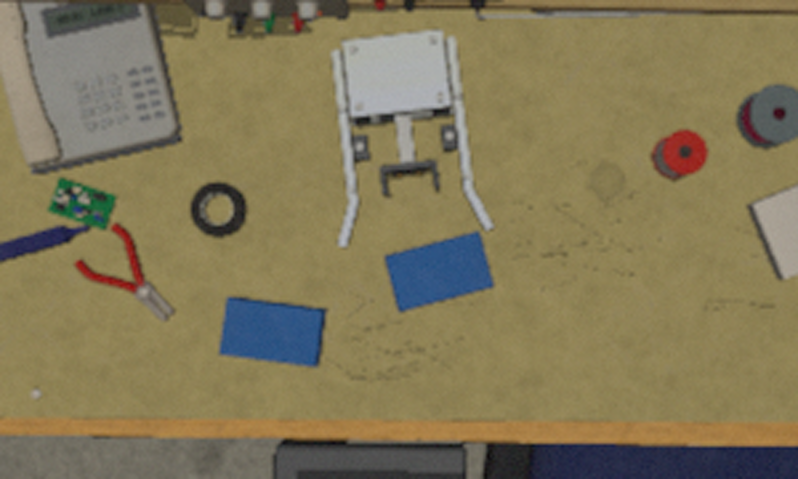

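View pics/side0c.png

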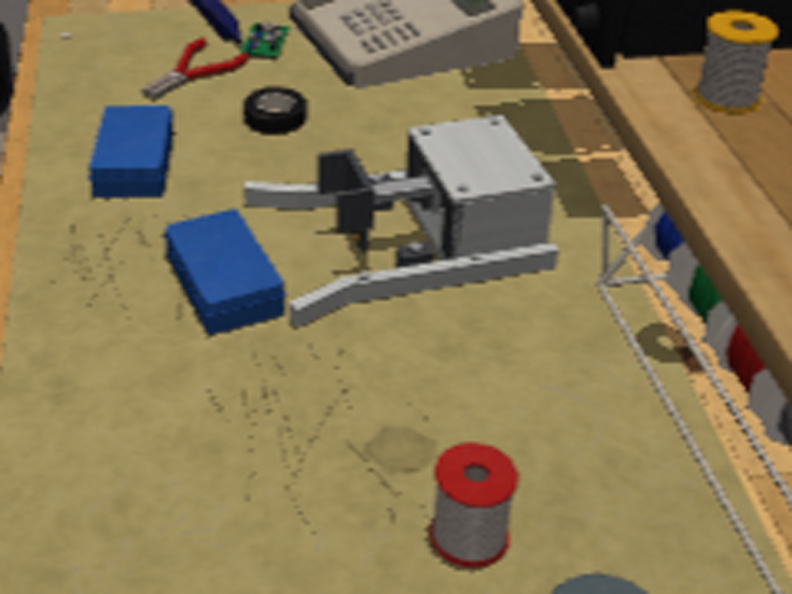

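The crop from above shows two candidates for the blue case: px (256,232), in front of the fixture, and px (193,254), nearer the robot. I choose the first because it is farther from the base, and the numbers below should confirm that. The housing top is at about px (239,158) and the cup at about px (244,193).

```bash
cat > h.py <<'E'
from station import robot, fingers, vision, workorder, recognise
import cv2, numpy as np
from scipy.optimize import least_squares
from scipy.spatial.transform import Rotation as Ro
def cam(c):
    k=vision.calibration(c)
    if c=="wrist":
        T=np.eye(4);T[:3,:3]=Ro.from_euler("xyz",robot.current_eef_rot(),degrees=True).as_matrix();T[:3,3]=robot.current_tool_pos()
        E=np.linalg.inv(T@np.array(k["T_tool_cam"]))
    else: E=np.array(k["extrinsics"])
    return np.array(k["mtx"]),E
def proj(P,C):
    K,E=C;P=np.atleast_2d(P);q=(E[:3,:3]@P.T).T+E[:3,3];q=q*[1,-1,-1];q=(K@q.T).T;return q[:,:2]/q[:,2:]
def back(uv,z,C):
    K,E=C;uv=np.atleast_2d(uv);d=(np.linalg.inv(K)@np.c_[uv,np.ones(len(uv))].T).T*[1,-1,-1]
    R=E[:3,:3];o=-R.T@E[:3,3];d=d@R;return o+d*((z-o[2])/d[:,2])[:,None]
def fit(M,uv,C,x0):  # M model pts, planar pose
    f=lambda p:(proj(np.c_[np.cos(p[2])*M[:,0]-np.sin(p[2])*M[:,1]+p[0],np.sin(p[2])*M[:,0]+np.cos(p[2])*M[:,1]+p[1],M[:,2]],C)-uv).ravel()
    r=least_squares(f,x0,loss="soft_l1");return r.x,np.abs(r.fun).reshape(-1,2).max(1)
def blues(im):
    h=cv2.cvtColor(im,cv2.COLOR_RGB2HSV);m=cv2.inRange(h,(100,120,60),(125,255,255))
    cs,_=cv2.findContours(m,cv2.RETR_EXTERNAL,cv2.CHAIN_APPROX_NONE);return [c for c in cs if cv2.contourArea(c)>300]
def w(fx,p):  # fixture coords -> world xyz
    c,s=np.cos(fx[2]),np.sin(fx[2]);return np.array([fx[0]+c*p[0]-s*p[1],fx[1]+s*p[0]+c*p[1],p[2]])
E
python3 - <<'E'
from h import *
C=cam("top"); im=cv2.imread("pics/top0.png")[:,:,::-1].copy()
for c in blues(im):
    P=back(c[:,0,:].astype(float),.034,C)[:,:2]; (ctr,sz,a)=cv2.minAreaRect((P*1000).astype(np.float32)); print(np.round(ctr),np.round(sz),a,np.hypot(*ctr))
    print(c[:,0].mean(0))
o=lambda L:np.array(L)/2.66+[90,130]
uv=o([(342,42),(441,32),(451,112),(350,119),(351,247),(484,230)])
M=np.array([[.175,.064,.08],[.175,-.064,.08],[.082,-.064,.08],[.082,.064,.08],[-.068,.086,.022],[-.068,-.086,.022]])
print(fit(M,uv,C,[.6,0,0]))
E
```

```text
[ 218. -459.] [179. 242.] 57.83087921142578 508.4475515101914
[360.27443106 327.88085676]
[426.  88.] [117.  67.] 83.32846069335938 435.1311038746511
[191.85321101 254.14678899]
[ 501. -112.] [ 67. 116.] 15.785673141479492 513.6636562933943
[254.68571429 231.61904762]
[1085. -911.] [ 90. 220.] 88.7217025756836 1416.308768882771
[498.91919192  63.38383838]
(array([ 0.60440477, -0.07658735,  0.13265673]), array([1.3149954 , 1.84711704, 1.82596549, 0.98469469, 1.62788318,
       0.92566569]))
```

```bash
python3 - <<'E'
from h import *
Y=np.degrees(.1327)
for y in (Y-180,Y):
    q=robot.inverse_kinematics([.55,-.09,.27],[180,0,y]);print(y,np.round(q,1) if q is not None else None)
fingers.gripper_to(0.0,40)
robot.move_to([.55,-.09,.27],[180,0,Y-180])
C=cam("wrist");im=vision.grab_frame("wrist");np.savez("w0.npz",K=C[0],E=C[1],im=im)
for l in ("cup","nose","housing","blue_case"): print(l,[(np.round(d["rect"]).tolist(),round(d["p"],2)) for d in recognise(l,"wrist")])
cv2.imwrite("pics/w0.png",cv2.resize(im[::-1,::-1,::-1],(800,600),interpolation=cv2.INTER_CUBIC));print(robot.current_time_s())
E
```

```text
-172.39685005861398 [ 35.7  22.  -40.2  79.   14.1  84.   93.8]
7.603149941386025 [ 26.2  19.5 -25.8  79.4   8.4  83.  -81.7]
cup [([264.0, 210.0, 61.0, 41.0], 0.76)]
nose [([262.0, 207.0, 60.0, 40.0], 0.69), ([28.0, 193.0, 53.0, 54.0], 0.43)]
housing [([263.0, 232.0, 142.0, 181.0], 0.97), ([244.0, 108.0, 98.0, 67.0], 0.61), ([263.0, 210.0, 56.0, 44.0], 0.17)]
blue_case [([415.0, 68.0, 118.0, 85.0], 0.98), ([245.0, 109.0, 99.0, 69.0], 0.63)]
3.9583
```

View pics/w0.png

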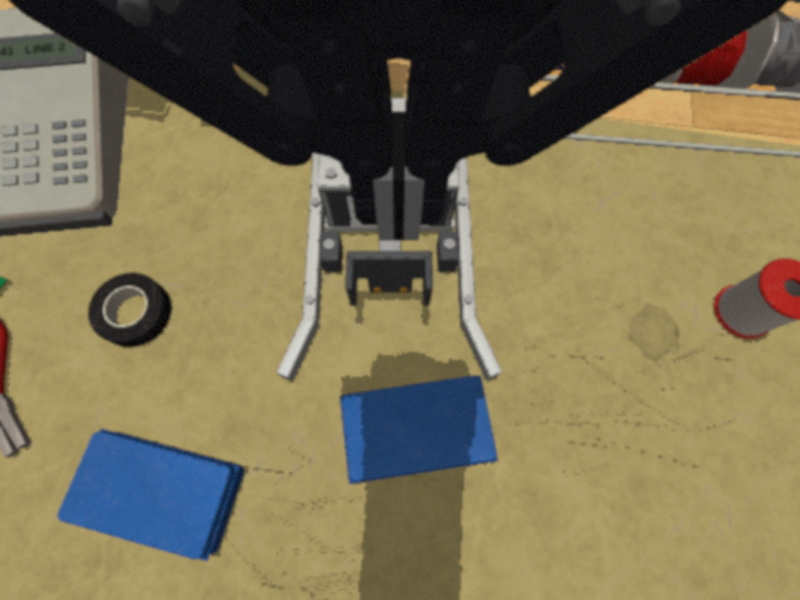

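The wrist view, rotated by 180°, shows the chosen case at (420,428) just before the rail mouth, with its look-alike at (150,493). The cup is at (390,275), the stops at (331,245) and (449,245), and the rail tips at (285,375) and (492,375). I'll zoom in for exact points.

```bash
python3 - <<'E'
import numpy as np,cv2
im=np.load("w0.npz")["im"][::-1,::-1,::-1][140:312,165:335]
cv2.imwrite("pics/w0c.png",cv2.resize(im,None,fx=3.48,fy=3.48,interpolation=cv2.INTER_CUBIC))
E
```

```text
(no output)
```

View pics/w0c.png

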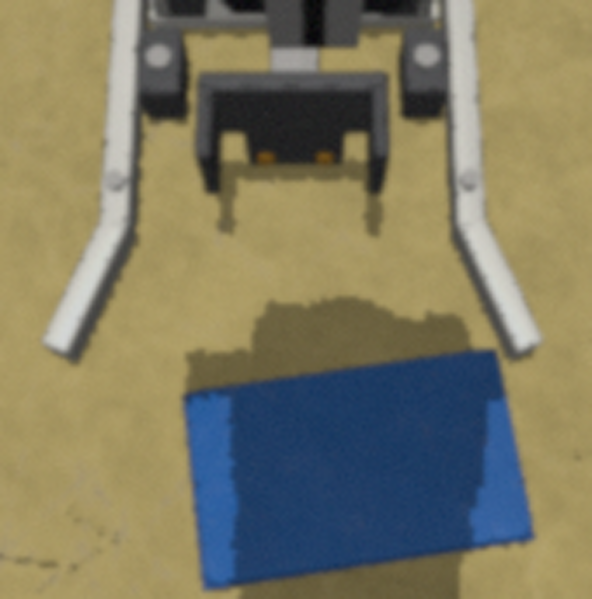

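```bash
python3 - <<'E'
from h import *
d=np.load("w0.npz");C=(d["K"],d["E"])
o=lambda L:np.array([511,383])-(np.array(L)/3.48+[165,140])
uv=o([(69,350),(515,350),(127,222),(460,222),(184,92),(404,92)])
M=np.array([[-.068,.086,.022],[-.068,-.086,.022],[-.02,.0655,.022],[-.02,-.0655,.022],[.0355,.046,.03],[.0355,-.046,.03]])
fx,r=fit(M,uv,C,[.6,-.08,.13]);print(np.round(fx,4),np.degrees(fx[2]),np.round(r,1))
c,s=np.cos(fx[2]),np.sin(fx[2]);R=np.array([[c,s],[-s,c]])
P=back(o([(211,88),(373,88),(199,152),(386,152)]),.084,C)[:,:2]
print("plate in fixture",np.round((P-fx[:2])@R.T,4).tolist())
uv=o([(186,395),(494,351),(533,540),(205,588)])
M=np.array([[.0355,.0605,.034],[.0355,-.0605,.034],[-.0355,-.0605,.034],[-.0355,.0605,.034]])
b,r=fit(M,uv,C,[.5,-.11,.2]);print("case",b,r,"in fx",R@(b[:2]-fx[:2]),np.degrees(b[2]-fx[2]))
E
```

```text
[ 0.6099 -0.0749  0.1292] 7.403109463718061 [0.9 0.8 1.5 1.6 0.9 0.8]
plate in fixture [[0.0119, 0.0281], [0.012, -0.0288], [-0.0122, 0.0315], [-0.0121, -0.0329]]
case [ 0.50094921 -0.11240528  0.27841158] [2.57689325 2.24575113 2.58364734 2.19930567] in fx [-0.1128741  -0.02316953] 8.54869923227168
```

Fixture fit: (0.610, -0.075), yaw 7.4°. The plate front is at x = 0.012 in the fixture frame, which matches the nose's 24 mm. Next: enter the cup, touch the plate and push.

```bash
cat >> h.py <<'E'
FX=[.6099,-.0749,.1292]; YAW=np.degrees(FX[2])-180
def go(x,y,z,v=.15,f=None,dy=0): return robot.line_to(w(FX,[x,y,z]),[180,0,YAW+dy],velocity=v,f_stop=f)
def st(tag=""):
    p=np.array(robot.current_tool_pos());c,s=np.cos(FX[2]),np.sin(FX[2]);R=np.array([[c,s],[-s,c]])
    q=R@(p[:2]-FX[:2]);F=np.array(robot.current_contact_force());f=R@F[:2]
    print(tag,"p",np.round([*q,p[2]],4),"F",np.round([*f,F[2]],1),"t",round(robot.current_time_s(),2));return q,f
E
python3 - <<'E'
from h import *
robot.move_to(w(FX,[-.010,.006,.14]),[180,0,YAW]); st("above")
print(go(-.010,.006,.072,.1,6)); st("down")
print(go(.02,.006,.072,.03,2.5)); q,f=st("touch"); x0=q[0]
print(go(x0+.034,.006,.072,.06,25)); st("pushed")
print(go(x0+.034,.030,.072,.03,7)); st("left")
C=cam("wrist");im=vision.grab_frame("wrist")
cv2.imwrite("pics/w1.png",im[::-1,::-1,::-1])
E
```

```text
above p [-0.0096  0.0058  0.1409] F [-0.1  0.1  0.4] t 4.58
False
down p [-0.0093  0.0059  0.0729] F [ 0.1 -0.2  0.5] t 5.41
True
touch p [0.0027 0.0059 0.0718] F [-0.6 -0.1  6.5] t 5.98
False
pushed p [0.0337 0.006  0.0719] F [-6.7  0.1  6.6] t 6.71
True
left p [0.031  0.0093 0.0718] F [-7.4 -1.1  9.1] t 7.16
```

```bash
python3 - <<'E'
from h import *
a=st("now"); im=vision.grab_frame("wrist")[::-1,::-1,::-1][100:300,130:370]
cv2.imwrite("pics/w2.png",cv2.resize(im,None,fx=3,fy=3,interpolation=cv2.INTER_CUBIC))
im=vision.grab_frame("side")[:,:,::-1][150:270,200:360]
cv2.imwrite("pics/s2.png",cv2.resize(im,None,fx=5,fy=5,interpolation=cv2.INTER_CUBIC))
E
```

```text
now p [0.0305 0.0088 0.0719] F [-7.6 -1.8  9.1] t 7.21
```

View pics/s2.png

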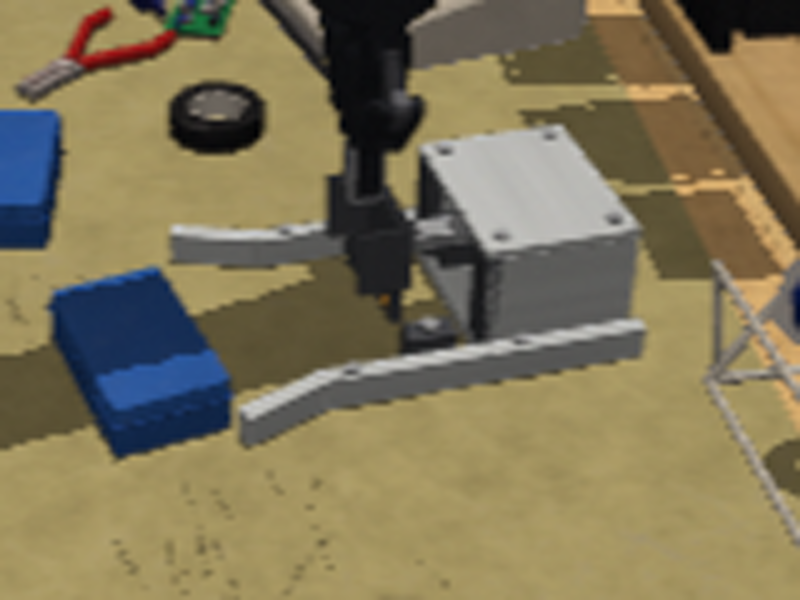

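The side view shows the shut fingers inside the cup at about (370,200) and the head pushed back. The upward force suggests the tips are resting on something in the cup, so I'll lift 6 mm and probe again.

```bash
python3 - <<'E'
from h import *
go(.0335,.006,.079,.05); st("up")
go(.0367,.006,.079,.05); st("fwd"); robot.pause(.2); st("settled")
print(go(.0367,.032,.079,.03,6)); st("left")
E
```

```text
up p [0.0342 0.0057 0.0792] F [ 0.1 -0.1  0.4] t 7.63
fwd p [0.0371 0.0066 0.0787] F [ 0.2  0.2 -0.4] t 7.88
settled p [0.0367 0.0062 0.0788] F [ 0.1  0.1 -0.1] t 8.08
False
left p [0.0367 0.0315 0.079 ] F [0.1 0.6 0.2] t 9.1
```

```bash
python3 - <<'E'
from h import *
print(robot.tip_reach, robot.current_finger_gap(), robot.current_eef_rot())
b=cv2.imread("pics/w2.png")[:, 120:600][:, :400]
im=vision.grab_frame("wrist")[::-1,::-1,::-1][100:300,170:303]
b2=cv2.resize(im,None,fx=3,fy=3,interpolation=cv2.INTER_CUBIC)
cv2.imwrite("pics/cmp.png",np.hstack([b,b2]))
E
```

```text
0.017 0.002180252590496775 [-1.79976507e+02 -4.11054331e-03 -1.72626315e+02]
```

View pics/cmp.png

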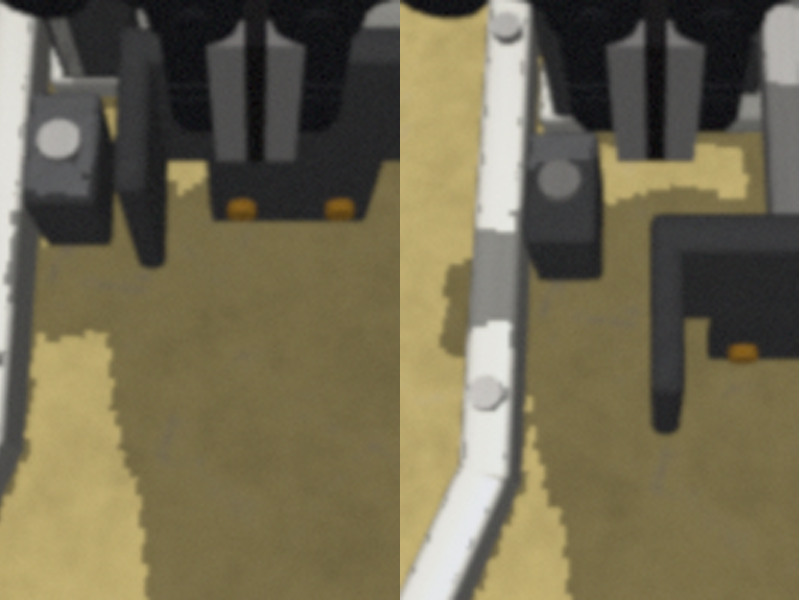

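```bash
python3 - <<'E'
from h import *
k=vision.calibration("wrist");K=np.array(k["mtx"]);E=np.linalg.inv(np.array(k["T_tool_cam"]));C=(K,E)
for p in [(.011,0,.017),(-.011,0,.017),(.011,0,.004),(.011,0,0)]: print(p,np.round(proj(p,C),1))
# left picture, TCP fixture (.0305,.0088,.0719): tool z = .0719 - z ; tool x = -(fx-.0305)
for name,z,v,dz in [("platebot",.042,383-(100+160/3),.0719),("nosebot",.008,383-(100+219/3),.0719)]:
    q=back([256,v],dz-z,C)[0]; print(name,"fixture x",.0305-q[0])
for name,z,v in [("top front",.084,383-(100+250/3)),("topback",.084,383-(100+215/3)),("nosebot",.008,383-(100+358/3))]:
    q=back([300,v],.079-z,C)[0]; print("right",name,"fixture x",.0367-q[0])
E
```

```text
(0.011, 0, 0.017) [[254.  207.9]]
(-0.011, 0, 0.017) [[254.  240.1]]
(0.011, 0, 0.004) [[253.8 216.9]]
(0.011, 0, 0) [[253.8 220. ]]
platebot fixture x 0.0407931389913333
nosebot fixture x 0.04128797074198323
right top front fixture x 0.011682847287590975
right topback fixture x 0.018306766238121615
right nosebot fixture x 0.0122875167537339
```

The fingers slipped over the plate top. The pictures put the actual tips roughly 25 mm higher than I assumed. Going lower is safe because the cup is open below at the front, so I'll redo it at TCP z = 0.052.

```bash
python3 - <<'E'
from h import *
go(.0367,.0315,.13,.3); go(-.012,.006,.13,.3)
print(go(-.012,.006,.052,.15,6)); st("down")
print(go(.02,.006,.052,.03,2.5)); q,f=st("touch"); x0=q[0]
print(go(x0+.036,.006,.052,.06,25)); st("pushed"); robot.pause(.2); st("settled")
print(go(x0+.036,.034,.052,.03,6)); st("left"); robot.pause(.2); st("settled")
E
```

```text
False
down p [-0.011   0.0068  0.0524] F [ 0.5 -1.   0.5] t 10.47
True
touch p [0.0015 0.006  0.0514] F [ 0.4  0.1 -0.6] t 11.07
False
pushed p [0.0339 0.006  0.0508] F [-6.7  0.5  3.3] t 11.83
settled p [0.0337 0.006  0.0508] F [-7.3 -0.   3.6] t 12.03
True
left p [0.0309 0.0142 0.0497] F [-6.9 -1.8  6.7] t 12.59
settled p [0.0296 0.0138 0.0494] F [-6.5 -0.9  6.5] t 12.79
```

```bash
cat > park.py <<'E'
from h import *
x0=.0012; K=1900.; Z=.052
def ramto(r,y):
    cx=x0+r+(4+110*r)/K
    go(cx,y,Z,.05,30); robot.pause(.1); q,f=quiet(); cx+=np.clip(x0+r-q[0],-.004,.004)
    go(cx,y,Z,.03,30); robot.pause(.1); return cx
def quiet():
    import io,contextlib
    with contextlib.redirect_stdout(io.StringIO()): return st()
found=False
for r in np.arange(.041,.0601,.003):
    cx=ramto(r,.011); q0,_=quiet()
    go(cx,.0225,Z,.04,30); robot.pause(.15); q,f=st(f"r={r:.3f} ram0={q0[0]-x0:.4f}")
    if q[1]>.0185: found=True; break
print("found",found)
if found:
    for y in (.027,.031,.034,.037):
        go(cx,y,Z,.04,30); robot.pause(.1); q,f=st(f"y={y}")
        if f[1]<-9: break
E
python3 park.py
```

```text
r=0.041 ram0=0.0408 p [0.042  0.0152 0.0495] F [-7.7 -6.7  0.7] t 14.29
r=0.044 ram0=0.0439 p [0.046  0.0182 0.0494] F [-6.1 -4.1 -1.5] t 15.72
r=0.047 ram0=0.0469 p [0.048  0.0202 0.0493] F [-9.  -1.6  0.2] t 17.14
found True
y=0.027 p [0.048  0.0244 0.0493] F [-9.1 -1.5 -0. ] t 17.5
y=0.031 p [0.048  0.0279 0.0493] F [-8.9 -2.   1.2] t 17.85
y=0.034 p [0.048  0.0296 0.0492] F [-9.9 -4.1  0.6] t 18.2
y=0.037 p [0.0479 0.03   0.0492] F [-9.  -6.8 -0.1] t 18.55
```

It went into the notch at ram ≈ 0.047 and bottomed at head ≈ 0.016. Next I ease it forward while holding left.

```bash
python3 - <<'E'
from h import *
for x in np.arange(.048,.027,-.003):
    go(x,.037,.052,.04,30); robot.pause(.08); q,f=st(f"x={x:.3f}")
    if abs(f[0])<1.2 and q[0]<.041: break
x=q[0]-.004
go(x,.034,.052,.04); st("off plate")
go(x,.018,.052,.05); robot.pause(.1); st("released")
go(x,.016,.14,.2); st("up")
go(-.06,0,.2,.3); go(-.06,0,.25,.3)
C=cam("wrist");im=vision.grab_frame("wrist");np.savez("w3.npz",K=C[0],E=C[1],im=im)
cv2.imwrite("pics/w3.png",cv2.resize(im[::-1,::-1,::-1][90:384,100:400],None,fx=2,fy=2,interpolation=cv2.INTER_CUBIC));print(robot.current_time_s())
E
```

```text
x=0.048 p [0.0424 0.03   0.0492] F [-7.9 -6.9 -0.8] t 18.93
x=0.045 p [0.0398 0.03   0.0492] F [-6.7 -7.1 -1.3] t 19.27
x=0.042 p [0.0382 0.03   0.0493] F [-4.2 -6.2 -2.3] t 19.6
x=0.039 p [0.0377 0.0301 0.0501] F [-0.7 -7.1 -3.9] t 19.93
off plate p [0.0334 0.0301 0.0513] F [ 1.  -5.6 -2.8] t 20.23
released p [0.0338 0.0191 0.0521] F [-0.1  0.9  0. ] t 20.8
up p [0.0331 0.0162 0.1393] F [ 0.2  0.5 -1. ] t 21.39
22.2833
```

View pics/w3.png

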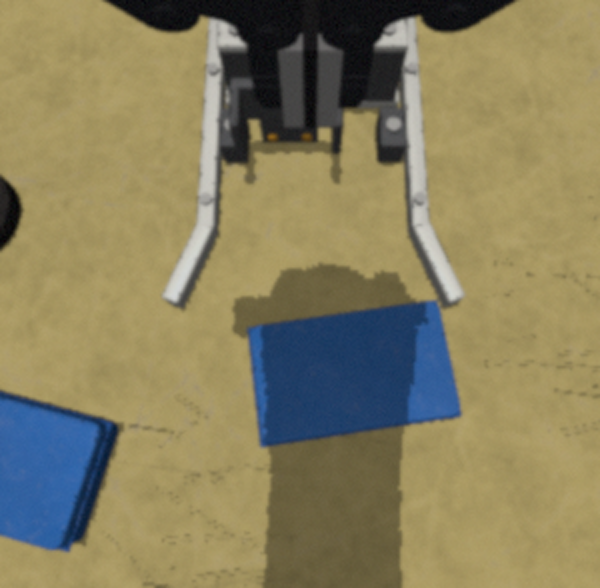

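The head is parked, back and left at about view (290,110), with a ram estimate of 0.036. The nest is clear and the case is undisturbed at (355,372). I'll remeasure the case and touch the bench with open fingers to settle the tip height.

```bash
python3 - <<'E'
from h import *
d=np.load("w3.npz");C=(d["K"],d["E"])
uv=np.array([511,383])-(np.array([(250,328),(436,302),(460,414),(262,446)])/2+[100,90])
M=np.array([[.0355,.0605,.034],[.0355,-.0605,.034],[-.0355,-.0605,.034],[-.0355,.0605,.034]])
b,r=fit(M,uv,C,[.5,-.11,.2]);c,s=np.cos(FX[2]),np.sin(FX[2]);R=np.array([[c,s],[-s,c]])
print("case",np.round(b,4),np.round(r,1),"in fx",R@(b[:2]-FX[:2]),np.degrees(b[2]-FX[2]))
np.save("case.npy",b)
fingers.gripper_to(1.0,40)
yaw=np.degrees(b[2])+90
robot.move_to([b[0],b[1],.12],[180,0,yaw]); st("above")
print(robot.line_to([b[0],b[1],.045],velocity=.1,f_stop=4)); st("low")
print(robot.line_to([b[0],b[1],.018],velocity=.03,f_stop=4)); st("lower")
E
```

```text
case [ 0.5019 -0.1121  0.2887] [3.1 3.5 3.4 2. ] in fx [-0.11193333 -0.0230073 ] 9.137970630740735
above p [-0.1112 -0.0229  0.1205] F [ 0.5 -0.6 -0.3] t 24.23
False
low p [-0.1112 -0.0231  0.0456] F [ 0.6 -0.7 -0.1] t 25.13
False
lower p [-0.1117 -0.0231  0.0182] F [-1.1  0.9  0.9] t 26.18
```

```bash
python3 - <<'E'
from h import *
fingers.gripper_to(0.0,35); print(robot.current_finger_gap()); st("gripped")
go(-.112,-.023,.030,.05,None,dy=-90+9) if False else None
im=vision.grab_frame("side")[:,:,::-1][150:270,180:340]
cv2.imwrite("pics/s4.png",cv2.resize(im,None,fx=4,fy=4,interpolation=cv2.INTER_CUBIC))
E
```

```text
0.0016694062044360848
gripped p [-0.1065 -0.0249  0.0243] F [-4.7  0.2 27.9] t 26.95
```

View pics/s4.png

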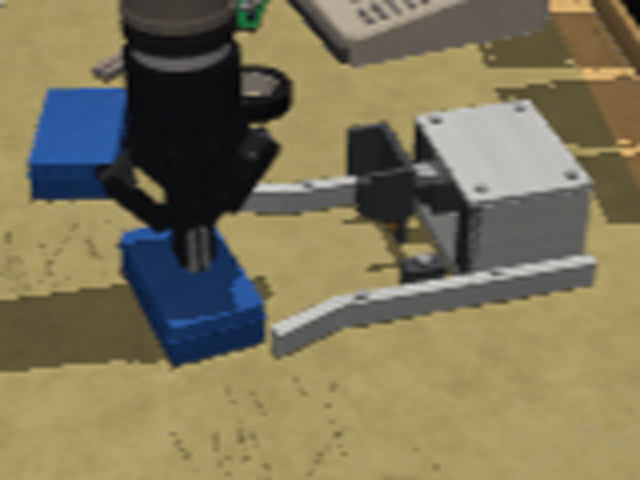

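The fingers closed on top of the case: tips at z = 0.034 with the TCP at 0.024. So the real tips stand about 10 mm behind the TCP when shut, which confirms the earlier slip. I'll lift, open and regrasp about 27 mm lower, with a force guard.

```bash
python3 - <<'E'
from h import *
b=np.load("case.npy"); yaw=np.degrees(b[2])+90; o=[180,0,yaw]
robot.line_to([b[0],b[1],.07],o,velocity=.2); fingers.gripper_to(1.0,40)
print(robot.line_to([b[0],b[1],.025],o,velocity=.15,f_stop=4)); st("a")
hit=robot.line_to([b[0],b[1],-.008],o,velocity=.03,f_stop=4); q,f=st(f"hit {hit}")
if not hit or robot.current_tool_pos()[2]<.003:
    fingers.gripper_to(0.0,35); print(robot.current_finger_gap()); st("gripped")
im=vision.grab_frame("side")[:,:,::-1][150:270,180:340]
cv2.imwrite("pics/s5.png",cv2.resize(im,None,fx=4,fy=4,interpolation=cv2.INTER_CUBIC))
E
```

```text
True
a p [-0.1124 -0.023   0.0588] F [-0.3  0.7 -0.5] t 28.4
hit False p [-0.1118 -0.0231 -0.0079] F [0.3 0.1 0.4] t 30.86
0.8105447100434319
gripped p [-0.1113 -0.0231 -0.0075] F [-0.   0.4  3.3] t 31.15
```

```bash
python3 - <<'E'
from h import *
go(-.112,-.023,-.002,.05,None,99.1); go(-.112,0,-.002,.1,None,90); st("aligned")
print(go(-.045,0,-.002,.08,15,90)); st("in",)
print(robot.current_finger_gap())
go(-.045,0,-.0065,.04,10,90); st("down")
fingers.gripper_to(1.0,40); print(go(-.045,0,.06,.1,None,90)); st("up")
go(-.10,0,.20,.3,None,90)
robot.move_to(w(FX,[-.10,0,.2]),[180,0,YAW])
C=cam("wrist");im=vision.grab_frame("wrist");np.savez("w5.npz",K=C[0],E=C[1],im=im)
cv2.imwrite("pics/w5.png",cv2.resize(im[::-1,::-1,::-1][90:384,100:400],None,fx=2,fy=2,interpolation=cv2.INTER_CUBIC));print(robot.current_time_s())
E
```

```text
aligned p [-0.1119 -0.0002 -0.0018] F [-1.2 -0.7 -4.6] t 34.88
False
in p [-0.0458 -0.0001 -0.0023] F [-1.5 -0.4 -4.4] t 35.87
0.809727838317585
down p [-0.0457 -0.0002 -0.0069] F [-0.  -0.9 -4.1] t 36.13
False
up p [-0.0455 -0.0002  0.0596] F [ 0.1 -0.1 -0.5] t 37.27
39.2167
```

View pics/w5.png

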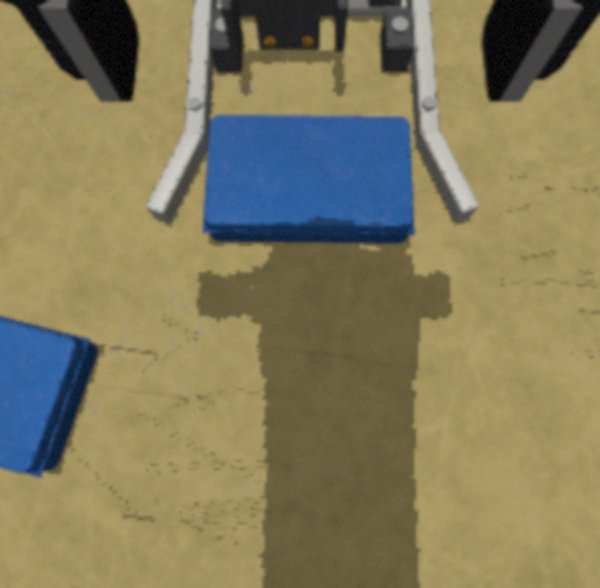

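The case is square and centred between the rails, at view (308,172), and the head is still parked. Next I push it home from behind with the fingers spread to two contact points.

```bash
python3 - <<'E'
from h import *
fingers.gripper_to(0.8,40)
go(-.115,0,.2,.3); go(-.115,0,.02,.2); print(go(-.115,0,-.004,.05)); st("low")
go(-.096,0,-.004,.05); st("a")
for x in (-.075,-.055,-.047,-.043,-.040,-.037):
    go(x,0,-.004,.04,30); robot.pause(.1); q,f=st(f"x={x}")
    if f[0]<-14: break
go(q[0]-.03,0,-.004,.1); go(q[0]-.04,0,.2,.3); go(-.06,0,.25,.3); fingers.gripper_to(1,40)
C=cam("wrist");im=vision.grab_frame("wrist");np.savez("w6.npz",K=C[0],E=C[1],im=im)
cv2.imwrite("pics/w6.png",cv2.resize(im[::-1,::-1,::-1][100:310,150:365],None,fx=2.8,fy=2.8,interpolation=cv2.INTER_CUBIC));print(robot.current_time_s())
E
```

```text
False
low p [-1.151e-01  1.000e-04 -4.200e-03] F [ 0.7  0.  -0.8] t 41.47
a p [-0.0958  0.0002 -0.004 ] F [-0.8 -0.1  0.7] t 42.0
x=-0.075 p [-0.0741  0.0001 -0.0037] F [ 0.5  0.5 -0.1] t 42.77
x=-0.055 p [-0.0542  0.0001 -0.0037] F [ 0.3  0.2 -0.1] t 43.52
x=-0.047 p [-0.0467 -0.     -0.004 ] F [-0.4 -0.2 -0.3] t 43.98
x=-0.043 p [-0.0443 -0.0002 -0.0043] F [-5.  -0.9  1.9] t 44.33
x=-0.04 p [-0.0445 -0.0001 -0.0046] F [-10.4  -0.8   6.7] t 44.67
x=-0.037 p [-0.0446 -0.     -0.005 ] F [-16.3   0.3  11. ] t 45.02
47.0833
```

View pics/w6.png

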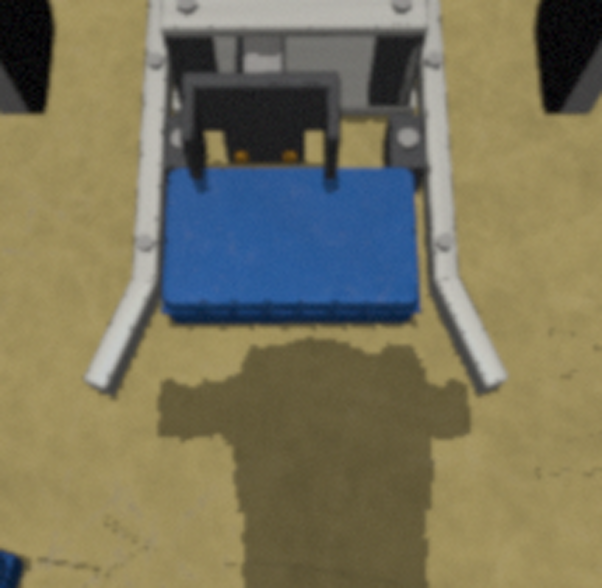

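```bash
python3 - <<'E'
from h import *
st("end"); workorder.close_job()
E
```

```text
end p [-6.070e-02 -1.000e-04  2.491e-01] F [0.3 0.3 0.2] t 47.08
the job is handed in; nothing more can be done
```

The blue case is loaded and the probe head is parked. I handed the job in at 47 s, with the gripper well clear and nothing touching.

**What I did:** I pushed the head back by its cup and probed to the left. It entered the notch at ram ≈ 0.047, and eased forward it stayed at ram ≈ 0.036. I then gripped the case that stood farther from the base (0.51 m against 0.44 m), squared it up and set it between the rails. Last, I pushed it home from behind with the fingers spread.

**Last checks:**
- **Case:** it stopped hard. The pushing position held at x = -0.0445 m while the force rose from 5 to 16 N. The final picture shows it square against the stops, about 2 mm left of centre by eye.
- **Head:** in the same picture it is still parked.
- **Loose things:** I planned no move near the reel, tape or cutters. I did not check them individually at the end.

**What went wrong or disagreed:**
- **Fingertips:** they stand about 10 mm behind the TCP when shut, not 17 mm ahead as stated.
- **First head push:** because of that, it slipped over the plate and the head sprang back. I redid it lower.
- **First grasp:** the fingers closed on top of the case and pressed on it with about 28 N. I regrasped lower.
- **Case fit:** its outline in the camera fit was off by about 3 pixels, but the grasp and placing came out fine.

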